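# Set the culture-room bench timer

### The job

Set the clockwork bench timer for a 20-minute soak: twist its knob clockwise past the 30-minute top mark until you feel the end stop, without forcing it, then turn it back until the pointer stands on the 20-minute mark and let go. The knob sits on a springy stem and runs ahead of the pointer, so go by the pointer and not by the knob. Leave the other things on the bench where they are.

Things in the scene. Friction and masses are not known exactly. Their poses are not given: they have to be found in the camera images.
- timer: Clockwork bench timer, fixed to the bench: white box 140 x 140 mm, 60 mm high, with a round aluminium face 134 mm across on top (62.5 mm up). In the middle a white dial disc 76 mm across with a pointer, and on it a black grip bar. Origin: centre of its underside, on the dial's axis; z up; x points to the 15-minute mark. More minutes is clockwise seen from above.
- mark0 (a point): Where the pointer tip stands at 0 minutes: 47 mm from the axis, 68 mm above the bench, +1.2 rad from the timer's x (counterclockwise from above). Black radial marks on the face each 5 minutes from 0 to 30, 0.08 rad per minute, start at 51 mm radius: those of 0, 10, 20 and 30 long (14 mm), those between short (8 mm).
- mark20 (a point): Where the pointer tip stands at 20 minutes: 47 mm from the axis, 68 mm above the bench, in line with the long 20-minute mark, -0.4 rad from the timer's x. It is the third long mark from 0, the last before the top mark.
- mark30 (a point): Where the pointer tip stands at the top mark, 30 minutes: 47 mm from the axis, 68 mm above the bench, -1.2 rad from the timer's x. The top mark is a pair of long marks side by side. The dial's end stop lies 2 minutes (0.16 rad) past it.
- pointer_tip (a point): Outer tip of the black pointer ridge (5 mm wide, from 17 to 47 mm radius, its top 76 mm above the bench) on the white dial. The point is 47 mm from the axis, 68 mm above the bench; x points outward along the pointer, z up. At the start it stands somewhere from 2 to 9 minutes. The dial stays where it is left.
- knob_grip (a point): Black grip bar over the dial, 56 mm long, 16 mm thick, 42 mm high (82 to 124 mm above the bench), to be pinched across its thickness from above. Untouched, it is in line with the pointer. The point is on the axis, 103 mm above the bench; x along the bar, outward as the pointer, z up.
- stem (a point): Springy stem between bar and dial (on the axis, 76 mm up): about 0.7 N m per rad. Winding up, the bar leads the pointer by 0.2 to 0.31 rad (drag 0.14 to 0.22 N m, growing as it is wound); turning back it leads by 0.1 to 0.2 rad the other way. Let go, the bar springs back in line, the pointer stays. At the end stop the torque climbs further; over 0.6 rad out of line (0.42 N m) is forcing.
- tube_rack_a: Green rack with 3 x 4 stoppered culture tubes, 93 x 120 mm, 153 mm high; origin: centre of its underside. Leave alone.
- tube_rack_b: White rack with 3 x 4 stoppered culture tubes, 93 x 120 mm, 153 mm high; origin: centre of its underside. Leave alone.
- dishes: Stack of three clear culture dishes beside the timer, 90 mm across, 42 mm high; origin: centre of its underside. Leave alone.
- forceps: Steel forceps lying beside the timer, 160 mm long, 9 mm high; origin: middle of its underside, x along it. Leave alone.
- bottle: Amber bottle with a white cap, 70 mm across, 170 mm high; origin: centre of its underside. Leave alone.
- beaker: Open glass beaker, 74 mm across, 90 mm high; origin: centre of its underside. Leave alone.
- stopper_jar: Closed clear jar, 80 mm across, 100 mm high; origin: centre of its underside. Leave alone.
There are look-alikes about, which are no part of the job. Leave any orange, red or yellow look-alike of the timer alone.

How it is judged:
By the outcome, as a careful person would: the job done as asked, in the order asked, and still so for the second after the job is handed in, with the robot touching nothing.
It also fails if it takes over 58 s, if anything falls off the work surface, if the arm or the gripper's body presses on something with over 40 N, if the wrist force passes 120 N, or if a joint passes its speed limit or range.

### The arm

A 6-joint arm with a two-finger parallel gripper is mounted at the origin on the work surface. World frame = base frame: x ahead of the robot, y to its left, z up, the work surface at z = 0. Lengths are in m, angles in rad, forces in N, time in s.
With the tool pointing down it reaches from about 0.35 to 0.975 m from the base axis. Payload 4.9 kg.
Tool frame: the origin (TCP) lies at the very end of the fingers, on their centre line; the grasp point (between the pads) lies 19 mm behind it; x points along the fingers, y is the direction in which the jaws open and shut, and the axes are right-handed (so a half turn about x gives the same grasp; the last joint's range is limited). The gripper opens to 85 mm and grips with 20 to 120 N. Pads are 22 mm wide; open, the fingers measure 114 mm over their backs; the gripper's body (76 mm by 85 mm) begins 54 mm behind the grasp point. The pads swing forward as they close: fully open they stand 13 mm farther back than shut.
Start: joints at [1.012, 0.053, 1.613, -0, 1.476, -0.119], TCP at [0.266, 0.566, 0.231] pointing down, gripper open.
Joint ranges: [-3.01, 3.01], [-1.01, 2.22], [0.06, 2.58], [-1.02, 4.17], [0.09, 2.62], [-3.14, 3.14]. Speed limits (rad/s): [2.57, 2.57, 3.14, 3.14, 3.14, 3.14].

### API

Orientations are given as a unit quaternion [w, x, y, z].
In Python, from plant import manip gives the robot as it stands.
- The arm moves only by the tool play_rows, never from a script. Its argument "plan" is a list of rows, each a list of 5 numbers: the shift along the tool's x, y, z in mm, then the turn about the tool's x in rad, then the closure, from -1 (fully open) to 1 (shut). A call has 1 to 8 rows; each row is the pose to reach, as a shift and turn from the pose commanded when the call began, along the tool's axes at that moment; what a row does not reach only later rows make up. A row lasts 1/8 s, in which the tool goes at most 62.5 mm and 10.7 degrees, less where a joint would pass 70% of its speed; a pose out of reach is approached as far as the arm can. A call with a gripper value outside its range is refused whole. The fingers move at their own pace and stop on an object; the grip force is fixed at half the most. Time passes only in rows, so rows that repeat a pose let the fingers close. It gives the time, the measured TCP pose, the force and the opening at its end, in the units of the state.
- manip.state(): the state, without advancing time (a new reading comes with each control period).
- manip.grab_frame(name): name is "scene" or "top" or "wrist"; returns a dict with "img" (420x560x3 uint8, red, green, blue), "range_z" (420x560 float32, m along the optical axis (not along the pixel's ray), 0 where there is no reading), "fx", "fy", "cx", "cy" (pixels), "k1" (the pictures are not rectified: a ray, as slopes to the right and down, at radius r is drawn at 1 + k1 r^2 times it, then the intrinsics apply), "origin" and "rotation" of the camera in the world. Camera axes: x right, y up, looking along -z (the intrinsics and any distortion apply to the point x, -y, -z); pixel columns grow to the right and rows downward; lengths in m; the calibration is good to about 2 mm. A picture is of the moment at which its call begins.
- manip.job_done(): hands the job in, once; it reports no verdict.
The state is a dict: "time": time; "joint_pos": joint angles; "joint_vel": joint speeds; "joint_efforts": joint torques, N m; "tool_pos": TCP position; "tool_rot": TCP orientation; "contact_force": force on the tool from outside, world axes, zero at the start; "ft_torque": the same for the moment, N m; "gripper_width": opening from 0.0 (shut) to 1.0 (fully open).
Only numpy, scipy, OpenCV 4.12 (cv2) and the standard library are available. Lean on these libraries where they do the work, as an engineer would, in place of code of your own. Each camera call takes 0.05 s, during which the arm holds its last target. There are 200 camera calls.

## Working session

There is one attempt and no reset: what is moved stays moved. The work goes in short steps, Python scripts to look and compute and a tool call to move; the robot and the scene stay as the last step left them, time stands still between calls to the robot, and variables do not carry over. Pictures are saved under pics/ and viewed, about 8 in all and at most 12, crops included, and the job is handed in when it is done.

Besides the shell and the picture viewer there is one more tool, called after "Request:" by a JSON object that holds its "op" and its "data". play_rows: Moves the arm, as the interface text tells. Its arguments: {"type":"object","properties":{"plan":{"type":"array"}},"required":["plan"]}

```bash
mkdir -p pics; ls
cat > h.py <<'E'
import numpy as np, cv2
from plant import manip
def grab(n): return manip.grab_frame(n)
def save(f,name,box=None,s=1):
    im=f["img"][...,::-1]
    if box: u0,v0,u1,v1=box; im=im[v0:v1,u0:u1]
    im=cv2.resize(im,None,fx=s,fy=s,interpolation=cv2.INTER_CUBIC); cv2.imwrite("pics/"+name,im)
def ray(f,u,v):
    x=(u-f["cx"])/f["fx"]; y=(v-f["cy"])/f["fy"]; a,b=x,y
    for _ in range(20):
        k=1+f["k1"]*(a*a+b*b); a,b=x/k,y/k
    return np.array(f["rotation"])@np.array([a,-b,-1.])
def atz(f,u,v,z):
    d=ray(f,u,v); o=np.array(f["origin"]); return o+d*(z-o[2])/d[2]
def atd(f,u,v):
    return np.array(f["origin"])+ray(f,u,v)*f["range_z"][int(v),int(u)]
def pix(f,p):
    c=np.array(f["rotation"]).T@(np.array(p)-np.array(f["origin"]))
    a,b=c[0]/-c[2],-c[1]/-c[2]; k=1+f["k1"]*(a*a+b*b)
    return f["cx"]+f["fx"]*a*k, f["cy"]+f["fy"]*b*k
E
python3 - <<'E'
from h import *
s=manip.state(); print(s)
a=grab("top"); b=grab("scene")
for f,n in((a,"top"),(b,"scene")):
    print(n,f["origin"],f["rotation"],f["fx"],f["cx"],f["cy"],f["k1"])
cv2.imwrite("pics/a.png",np.vstack([a["img"],b["img"]])[...,::-1][:, :] if 0 else a["img"][...,::-1])
cv2.imwrite("pics/b.png",b["img"][...,::-1])
E
```

```text
pics
{'time': 0.0, 'joint_pos': array([ 1.01203924e+00,  5.33416489e-02,  1.61428750e+00,  3.80688636e-05,
        1.47602207e+00, -1.18981902e-01]), 'joint_vel': array([-8.69025479e-04,  2.76740423e-04, -1.22138356e-03, -1.18361346e-04,
       -4.51473581e-04, -1.31909223e-05]), 'joint_efforts': array([ 7.10676904e-04, -3.93671143e+01, -3.70179892e+01, -1.11467423e-04,
        7.09979635e-03, -4.05093635e-05]), 'tool_pos': array([0.26573107, 0.56500544, 0.23007635]), 'tool_rot': array([ 0.68982582,  0.15355328,  0.69033498, -0.15491722]), 'contact_force': array([-0.14313803,  0.40008139, -0.29511979]), 'ft_torque': array([-0.0380548 ,  0.02637414,  0.00898734]), 'gripper_width': 0.9977382394568926}
top [0.4000619  0.00640187 1.20894933] [-0.69565425 -0.05770754  0.04657763  0.71453868] 398.8315645757659 280.7883184028359 210.46230949043357 0.03190883447135096
scene [1.75992991 0.39865982 0.95051263] [0.51749868 0.2821494  0.37619114 0.71488954] 460.38713615523454 272.02542407511595 197.63489652157241 -0.1027784451861815
```

View pics/a.png

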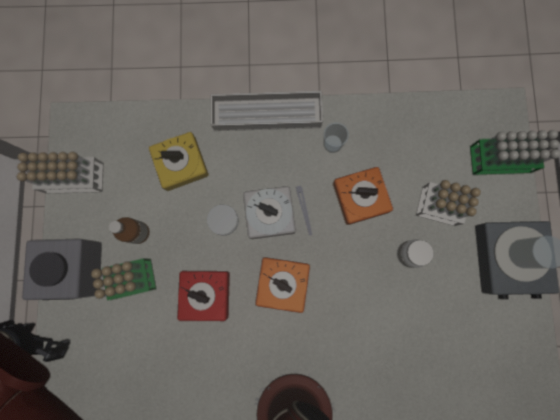

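View pics/b.png

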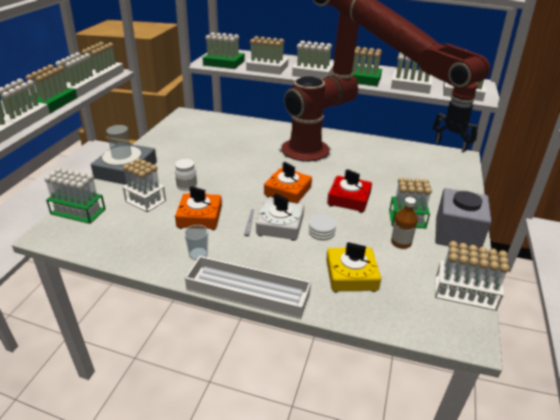

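The top view shows the white timer at (269,212). The look-alikes are yellow (177,160), red (203,296), and orange (283,285) and (364,194). I choose the white one and will check it in a close crop. The camera rotation is a quaternion, so the helper needs a fix.

```bash
sed -i 's/^def grab(n).*/from scipy.spatial.transform import Rotation as R\ndef grab(n):\n    f=manip.grab_frame(n); q=np.array(f["rotation"]); f["rotation"]=R.from_quat(q[[1,2,3,0]]).as_matrix(); return f/' h.py
python3 - <<'E'
from h import *
f=grab("top"); save(f,"c.png",(229,172,309,252),7)
for p in((269,212),(244,190),(292,187),(296,236),(248,239)): print(p,atz(f,*p,0.0625),f["range_z"][p[1],p[0]])
s=manip.state();q=s["tool_rot"];print(R.from_quat(q[[1,2,3,0]]).as_matrix())
E
```

```text
(269, 212) [0.56722623 0.05668015 0.0625    ] 1.1040202
(244, 190) [0.63445806 0.12862836 0.0625    ] 1.2347331
(292, 187) [ 0.63933766 -0.01230245  0.0625    ] 1.2280607
(296, 236) [ 0.49530551 -0.01954376  0.0625    ] 1.210345
(248, 239) [0.49039771 0.1188055  0.0625    ] 1.2130206
[[-8.43255851e-04  4.25750311e-01  9.04840296e-01]
 [-1.36975732e-03  9.04839277e-01 -4.25751108e-01]
 [-9.99998706e-01 -1.59842873e-03 -1.79836410e-04]]
```

View pics/c.png

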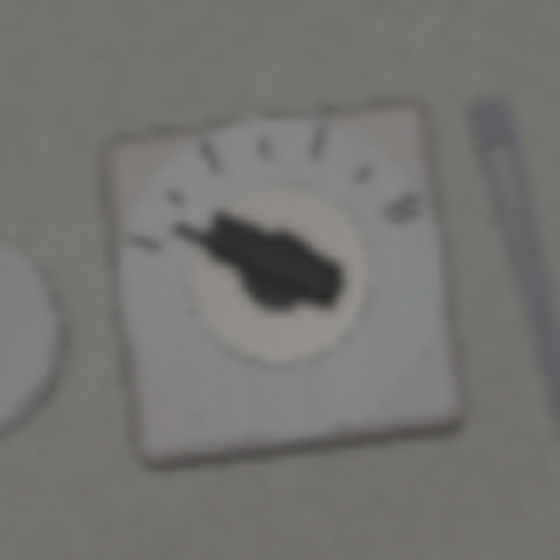

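Run:
```python
from h import *
from scipy.optimize import least_squares
f=grab("top")
g=lambda x,y,z: atz(f,229+(x+.5)/7-.5,172+(y+.5)/7-.5,z)[:2]
M=[(147,243),(176,197),(208,157),(267,150),(318,144),(363,175),(402,210)]
P=np.array([g(*m,.0625) for m in M]); r=np.array([58,55,58,55,58,55,58])/1e3
fun=lambda q:(q[:2]+r[:,None]*np.c_[np.cos(q[2]+1.2-.4*np.arange(7)),np.sin(q[2]+1.2-.4*np.arange(7))]-P).ravel()
s=least_squares(fun,[.567,.057,0]); print(s.x,np.abs(s.fun).max()*1e3)
print("dial centre",g(280,275,.066)); c=s.x[:2]
t=g(180,232,.076)-c; th=np.arctan2(t[1],t[0]); print("pointer",th,"min",(1.2-(th-s.x[2]))/.08,np.hypot(*t))
a,b=g(222,220,.124),g(333,300,.124); d=a-b; print("bar",np.arctan2(d[1],d[0]),np.hypot(*d),(a+b)/2)
st=manip.state();print(st["tool_pos"])
```

```text
[0.57000703 0.0577967  0.09866499] 1.384548507833122
dial centre [0.57009726 0.05769852]
pointer 1.1575938738048897 min 1.7633889722160816 0.043948404686412854
bar 0.9154832695518758 0.05425303243517224 [0.56750024 0.05600591]
[0.26588011 0.56517731 0.23049026]
```

Residual is 1.4 mm. Centre ≈ (0.570, 0.058), timer yaw ≈ 0.10, pointer ≈ 2 min. I'll use jaw angle ψ = bar + π/2, which takes J6 from about -2.6 to +0.2 over the winding and stays in range.

Request:
{"op": "play_rows", "data": {"plan": [[-50,0,0,0,-1],[-70,-30,45,-0.18,-1],[-70,-70,105,-0.36,-1],[-70,-110,165,-0.54,-1],[-70,-150,225,-0.72,-1],[-70,-190,285,-0.9,-1],[-70,-230,345,-1.08,-1],[-70,-270,405,-1.26,-1]]}}

```text
time: 1.2
tool_pos: [0.473, 0.2235, 0.3012]
tool_rot: [0.656, -0.264, 0.656, 0.265]
contact_force: [0.1, 0.8, -0.1]
gripper_width: 0.998
```

```bash
cat > to.py <<'E'
from h import *
def rel(c,psi):
    s=manip.state(); p=s["tool_pos"]; q=s["tool_rot"]; m=R.from_quat(q[[1,2,3,0]]).as_matrix()
    cur=np.arctan2(m[1,1],m[0,1]); print("t",s["time"],"p",p.round(4),"psi",cur.round(3),"J",s["joint_pos"].round(2),"F",s["contact_force"].round(1),"T",s["ft_torque"].round(3),"w",s["gripper_width"])
    print("shift mm",(m.T@(np.array(c)-p)*1e3).round(1),"turn",round((cur-psi+np.pi)%(2*np.pi)-np.pi,3))
E
python3 -c "
from to import *
rel([.570,.058,.25],2.7)"
```

```text
t 1.2 p [0.473  0.2235 0.3012] psi 2.338 J [ 0.3  -0.23  1.76  0.    1.61 -2.04] F [ 0.1  0.8 -0.1] T [ 0.073 -0.068  0.041] w 0.9983531656042939
shift mm [  51.2 -186.5  -44.9] turn -0.362
```

Request:
{"op": "play_rows", "data": {"plan": [[0,0,0,0,-1],[0,0,0,0,-1]]}}

```text
time: 1.45
tool_pos: [0.4722, 0.2252, 0.3011]
tool_rot: [0.657, -0.262, 0.657, 0.262]
contact_force: [-0.4, -0.1, 0.8]
gripper_width: 1.002
```

```bash
python3 -c "
from to import *
rel([.570,.058,.25],2.7)"
```

```text
t 1.45 p [0.4722 0.2252 0.3011] psi 2.33 J [ 0.3  -0.22  1.76  0.    1.61 -2.03] F [-0.4 -0.1  0.8] T [ 0.053  0.049 -0.028] w 1.0017865835758184
shift mm [  51.  -188.6  -44.3] turn -0.37
```

Request:
{"op": "play_rows", "data": {"plan": [[0,-45,-11,-0.1,-1],[0,-90,-22,-0.2,-1],[10,-140,-33,-0.3,-1],[30,-188,-44,-0.37,-1],[50,-188,-44,-0.37,-1],[50,-188,-44,-0.37,-1]]}}

```text
time: 2.2
tool_pos: [0.5686, 0.0602, 0.2487]
tool_rot: [0.595, -0.378, 0.598, 0.38]
contact_force: [-1.3, 0.9, -0.2]
gripper_width: 0.998
```

```bash
python3 -c "
from to import *
rel([.570,.058,.087],2.7)
f=grab('wrist'); save(f,'d.png',None,1.4)
print(f['origin'],pix(f,[.57,.058,.124]))"
```

```text
t 2.2 p [0.5686 0.0602 0.2487] psi 2.703 J [-0.02 -0.08  1.72  0.    1.51 -2.73] F [-1.3  0.9 -0.2] T [-0.009  0.018 -0.041] w 0.9980224108751437
shift mm [161.7  -3.   -1.2] turn 0.003
[ 0.53395664 -0.0155044   0.39152588] (np.float64(279.3044896035892), np.float64(202.9724561955708))
```

View pics/d.png

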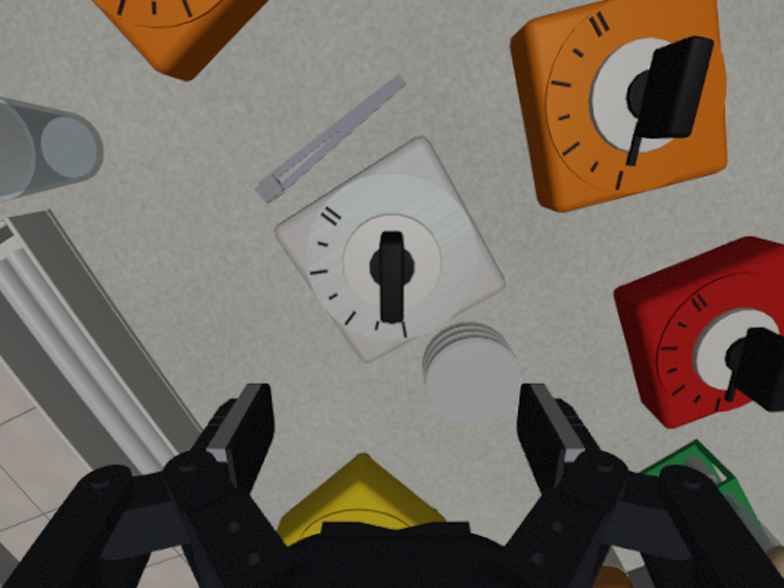

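The wrist view shows the white timer with dial at about (391,264), enlarged pixels. The bar runs near vertical from (391,235) to (392,320), with the 0 mark at (405,328) and the double mark at (331,215). I'll refine the pose from this.

Run:
```python
from to import *
from scipy.optimize import least_squares
f=grab("wrist"); save(f,"e.png",(190,90,370,270),4.4)
g=lambda x,y,z: atz(f,(x+.5)/1.4-.5,(y+.5)/1.4-.5,z)[:2]
M=[(405,328),(377,325),(350,318),(333,296),(318,272),(322,244),(331,215)]
P=np.array([g(*m,.0625) for m in M]); r=np.array([58,55,58,55,58,55,58])/1e3
fun=lambda q:(q[:2]+r[:,None]*np.c_[np.cos(q[2]+1.2-.4*np.arange(7)),np.sin(q[2]+1.2-.4*np.arange(7))]-P).ravel()
s=least_squares(fun,[.567,.057,0]); print(s.x,np.abs(s.fun).max()*1e3)
d=g(391.5,319,.124)-g(391.5,236,.124);print("bar",np.arctan2(d[1],d[0]),np.hypot(*d),(g(391.5,319,.124)+g(391.5,236,.124))/2)
```

```text
[0.57142611 0.05827932 0.113025  ] 0.9117245304783861
bar 1.129909601018911 0.055789515225227765 [0.56943556 0.05532475]
```

View pics/e.png

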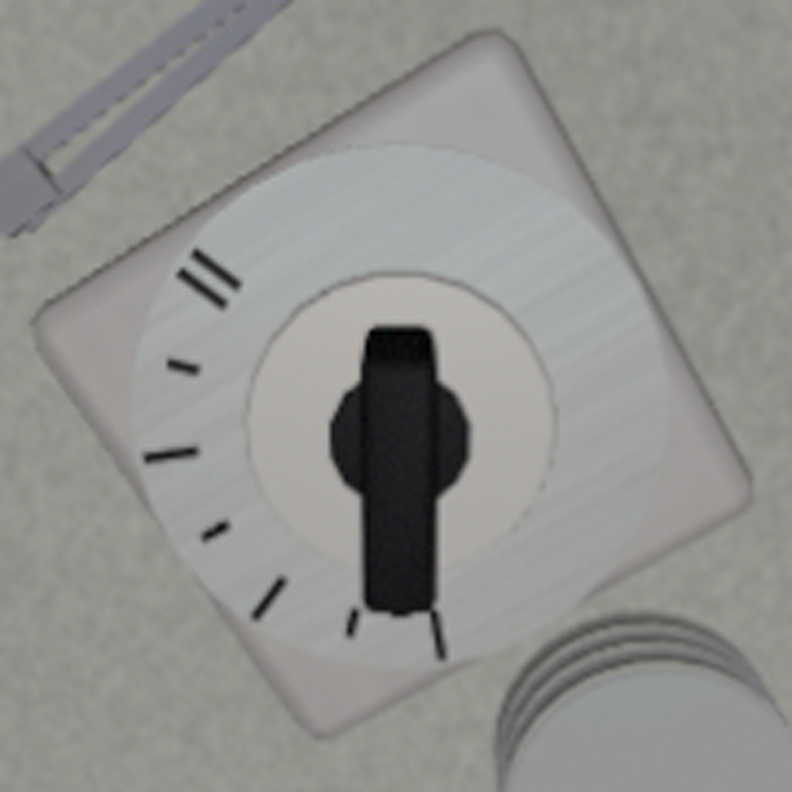

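Request:
{"op": "play_rows", "data": {"plan": [[40,-2.7,-1,0,-1],[85,-2.7,-1,0,-1],[125,-2.7,-1,0,-1],[150,-2.7,-1,0,-1],[162,-2.7,-1,0,-1],[162,-2.7,-1,0,-1],[162,-2.7,-1,0,0.3]]}}

```text
time: 3.18
tool_pos: [0.5735, 0.0569, 0.0913]
tool_rot: [0.598, -0.38, 0.596, 0.378]
contact_force: [0.8, 0.8, 0.6]
gripper_width: 0.814
```

```bash
python3 -c "
from to import *
rel([.571,.058,.087],2.703)"
```

```text
t 3.175 p [0.5735 0.0569 0.0913] psi 2.702 J [-0.03  0.06  1.85  0.    1.23 -2.73] F [0.8 0.8 0.6] T [-0.049  0.022 -0.008] w 0.8138698786897904
shift mm [ 4.3  2.8 -0.1] turn -0.001
```

Request:
{"op": "play_rows", "data": {"plan": [[2,2,0,0,0.3],[2,2,0,0,0.3],[2,2,0,0,0.3]]}}

```text
time: 3.55
tool_pos: [0.5705, 0.0574, 0.0876]
tool_rot: [0.597, -0.379, 0.597, 0.379]
contact_force: [0.4, 0.4, -0.3]
gripper_width: 0.35
```

```bash
python3 -c "
from to import *
rel([.571,.058,.087],2.703)"
```

```text
t 3.55 p [0.5705 0.0574 0.0876] psi 2.702 J [-0.03  0.06  1.85 -0.    1.23 -2.73] F [ 0.4  0.4 -0.3] T [-0.016 -0.045  0.024] w 0.3499745195752848
shift mm [ 0.6 -0.2  0.7] turn -0.001
```

Aligned within 1 mm. Closing.

Request:
{"op": "play_rows", "data": {"plan": [[0,0,0,0,1],[0,0,0,0,1],[0,0,0,0,1],[0,0,0,0,1]]}}

```text
time: 4.05
tool_pos: [0.5698, 0.0578, 0.0876]
tool_rot: [0.596, -0.378, 0.597, 0.38]
contact_force: [-5.8, 1.3, 4.8]
gripper_width: 0.177
```

```bash
python3 -c "
from to import *
rel([.571,.058,.087],2.703)"
```

```text
t 4.05 p [0.5698 0.0578 0.0876] psi 2.702 J [-0.03  0.06  1.85  0.    1.23 -2.73] F [-5.8  1.3  4.8] T [0.205 0.819 0.065] w 0.17729125450258781
shift mm [ 0.6 -1.   0.7] turn -0.001
```

Gripped at 15 mm. I'll relieve the side load and start winding.

Request:
{"op": "play_rows", "data": {"plan": [[0,0.7,0,0.1,1],[0,0.7,0,0.25,1],[0,0.7,0,0.4,1],[0,0.7,0,0.55,1],[0,0.7,0,0.7,1],[0,0.7,0,0.8,1],[0,0.7,0,0.8,1]]}}

```text
time: 4.92
tool_pos: [0.5697, 0.0576, 0.0876]
tool_rot: [0.697, -0.117, 0.697, 0.117]
contact_force: [-2.8, -0.0, 4.5]
gripper_width: 0.179
```

```bash
python3 -c "
from to import *
rel([.571,.058,.087],2.703)"
```

```text
t 4.925 p [0.5697 0.0576 0.0876] psi 1.904 J [-0.03  0.06  1.85 -0.    1.23 -1.93] F [-2.8 -0.   4.5] T [-0.086  0.634  0.185] w 0.1786319198829362
shift mm [ 0.6 -0.1  1.3] turn -0.799
```

Request:
{"op": "play_rows", "data": {"plan": [[0,0,0,0.15,1],[0,0,0,0.3,1],[0,0,0,0.45,1],[0,0,0,0.6,1],[0,0,0,0.75,1],[0,0,0,0.9,1],[0,0,0,1.05,1],[0,0,0,1.2,1]]}}

```text
time: 5.92
tool_pos: [0.5695, 0.0575, 0.0876]
tool_rot: [0.641, 0.298, 0.641, -0.299]
contact_force: [-4.4, -0.4, 5.4]
gripper_width: 0.18
```

Request:
{"op": "play_rows", "data": {"plan": [[0,0,0,0.15,1],[0,0,0,0.3,1],[0,0,0,0.45,1],[0,0,0,0.5,1],[0,0,0,0.5,1],[0,0,0,0.5,1]]}}

```text
time: 6.68
tool_pos: [0.5694, 0.0575, 0.0876]
tool_rot: [0.548, 0.446, 0.549, -0.447]
contact_force: [-4.7, -0.8, 5.5]
gripper_width: 0.181
```

```bash
python3 -c "
from to import *
rel([.571,.058,.087],2.703)
f=grab('wrist'); save(f,'f.png',(150,60,410,260),3)"
```

```text
t 6.675 p [0.5694 0.0575 0.0876] psi 0.204 J [-0.03  0.06  1.85 -0.    1.23 -0.23] F [-4.7 -0.8  5.5] T [-0.052  0.817  0.232] w 0.1812795809938405
shift mm [ 0.6  1.6 -0.1] turn -2.499
```

View pics/f.png

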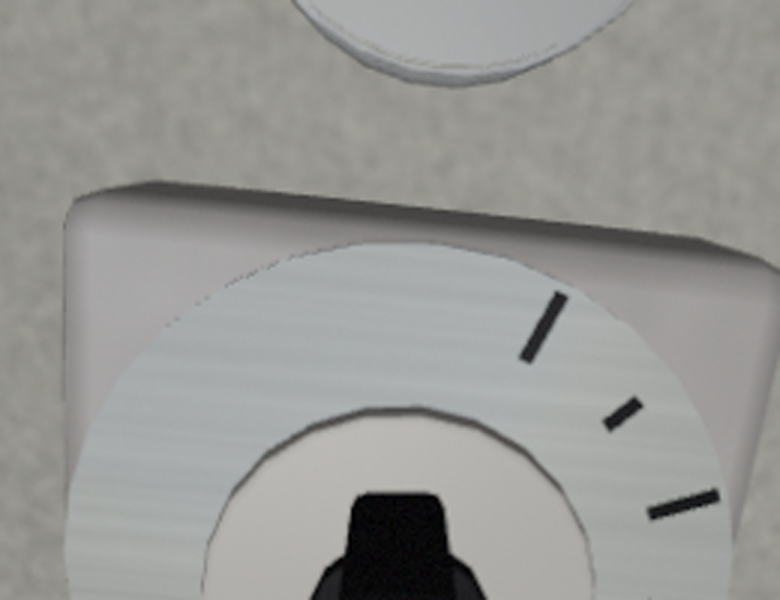

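The bar is at -1.37 and the torque 0.23 N m is still at drag level, so the pointer is at about 29-30 min. I'll creep to the stop, watching the torque climb.

Request:
{"op": "play_rows", "data": {"plan": [[0,0,0,0.08,1],[0,0,0,0.15,1],[0,0,0,0.15,1],[0,0,0,0.15,1]]}}

```text
time: 7.22
tool_pos: [0.5694, 0.0575, 0.0876]
tool_rot: [0.513, 0.486, 0.514, -0.487]
contact_force: [-4.2, 0.8, 6.2]
gripper_width: 0.181
```

```bash
python3 -c "
from to import *
rel([.571,.058,.087],2.703)"
```

```text
t 7.225 p [0.5694 0.0575 0.0876] psi 0.054 J [-0.03  0.06  1.85 -0.    1.23 -0.08] F [-4.2  0.8  6.2] T [-0.058  0.847  0.234] w 0.18077240665890565
shift mm [ 0.6  1.6 -0.4] turn -2.649
```

Request:
{"op": "play_rows", "data": {"plan": [[0,0,0,0.04,1],[0,0,0,0.06,1],[0,0,0,0.06,1],[0,0,0,0.06,1]]}}

```text
time: 7.72
tool_pos: [0.5694, 0.0576, 0.0876]
tool_rot: [-0.498, -0.501, -0.499, 0.502]
contact_force: [-3.8, -0.3, 5.3]
gripper_width: 0.181
```

```bash
python3 -c "
from to import *
rel([.571,.058,.087],2.703)
f=grab('wrist'); save(f,'g.png',None,1.4)"
```

```text
t 7.725 p [0.5694 0.0576 0.0876] psi -0.006 J [-0.03  0.06  1.85 -0.    1.23 -0.02] F [-3.8 -0.3  5.3] T [-0.058  0.769  0.204] w 0.1814132769846982
shift mm [ 0.6  1.6 -0.5] turn -2.709
```

View pics/g.png

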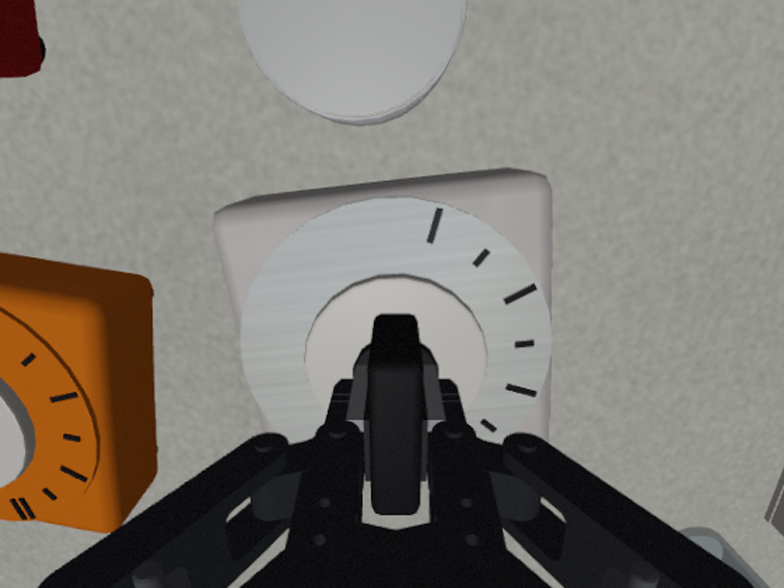

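The pointer is hidden under the gripper (the 25 mark is at (488,425)), so torque has to tell. I'll average the readings.

```bash
cat > tq.py <<'E'
from to import *
T=[]
for _ in range(10): manip.grab_frame("top"); T.append(manip.state()["ft_torque"][2])
rel([.571,.058,.087],2.703); print("Tz",np.mean(T).round(3),"+-",(np.std(T)/10**.5).round(3))
E
python3 tq.py
```

```text
t 8.275 p [0.5694 0.0575 0.0876] psi -0.006 J [-0.03  0.06  1.85 -0.    1.23 -0.02] F [-4.3 -0.2  5.6] T [-0.053  0.879  0.176] w 0.18178260736100602
shift mm [ 0.6  1.6 -0.5] turn -2.709
Tz 0.219 +- 0.01
```

Request:
{"op": "play_rows", "data": {"plan": [[0,0,0,0.04,1],[0,0,0,0.06,1],[0,0,0,0.06,1]]}}

```text
time: 8.65
tool_pos: [0.5694, 0.0576, 0.0877]
tool_rot: [-0.483, -0.516, -0.484, 0.517]
contact_force: [-5.1, 0.4, 5.1]
gripper_width: 0.178
```

```bash
python3 tq.py
```

```text
t 9.15 p [0.5694 0.0575 0.0876] psi -0.066 J [-0.03  0.06  1.85 -0.    1.23  0.04] F [-5.6  0.   5.6] T [-0.041  0.924  0.242] w 0.17892645856142553
shift mm [ 0.6  1.6 -0.6] turn -2.769
Tz 0.264 +- 0.009
```

Request:
{"op": "play_rows", "data": {"plan": [[0,0,0,0.04,1],[0,0,0,0.07,1],[0,0,0,0.07,1]]}}

```text
time: 9.52
tool_pos: [0.5694, 0.0576, 0.0876]
tool_rot: [-0.465, -0.532, -0.465, 0.533]
contact_force: [-5.5, 0.3, 5.7]
gripper_width: 0.178
```

```bash
python3 tq.py
```

```text
t 10.025 p [0.5694 0.0576 0.0876] psi -0.135 J [-0.03  0.06  1.85 -0.    1.23  0.11] F [-5.1 -0.7  5.5] T [-0.056  0.87   0.332] w 0.1793900476059946
shift mm [ 0.6  1.6 -0.7] turn -2.838
Tz 0.304 +- 0.007
```

The end stop is confirmed. Torque climbed 0.22 → 0.26 → 0.30 N m, lead is ≈ 0.43 rad, and the implied pointer angle of -1.27 matches 32 min. Turning back, stopping a bit short first.

Request:
{"op": "play_rows", "data": {"plan": [[0,0,0,-0.15,1],[0,0,0,-0.3,1],[0,0,0,-0.45,1],[0,0,0,-0.6,1],[0,0,0,-0.75,1],[0,0,0,-0.9,1],[0,0,0,-1.05,1],[0,0,0,-1.2,1]]}}

```text
time: 11.02
tool_pos: [0.5696, 0.0575, 0.0876]
tool_rot: [0.685, 0.176, 0.685, -0.176]
contact_force: [-3.3, -0.6, 4.7]
gripper_width: 0.18
```

Request:
{"op": "play_rows", "data": {"plan": [[0,0,0,-0.13,1],[0,0,0,-0.24,1],[0,0,0,-0.24,1],[0,0,0,-0.24,1]]}}

```text
time: 11.52
tool_pos: [0.5697, 0.0575, 0.0877]
tool_rot: [0.701, 0.095, 0.701, -0.095]
contact_force: [-3.3, -1.3, 5.1]
gripper_width: 0.181
```

```bash
python3 tq.py; python3 -c "
from h import *
f=grab('wrist'); g=grab('scene')
u,v=map(int,pix(g,[.57,.058,.07])); print(u,v)
a=cv2.resize(f['img'],None,fx=.95,fy=.95)[:, :]; b=cv2.resize(g['img'][v-30:v+30,u-40:u+40],(532,399),interpolation=cv2.INTER_CUBIC)
a=cv2.resize(f['img'],(266,199)); c=np.zeros((399,266,3),np.uint8); c[:199]=a
cv2.imwrite('pics/h.png',np.hstack([b,c])[...,::-1])"
```

```text
t 12.025 p [0.5697 0.0575 0.0876] psi 1.301 J [-0.03  0.06  1.85 -0.    1.23 -1.33] F [-3.9 -1.3  4.5] T [-0.165  0.751 -0.068] w 0.1793298868234898
shift mm [0.6 0.8 1.1] turn -1.402
Tz -0.095 +- 0.007
280 210
```

View pics/h.png

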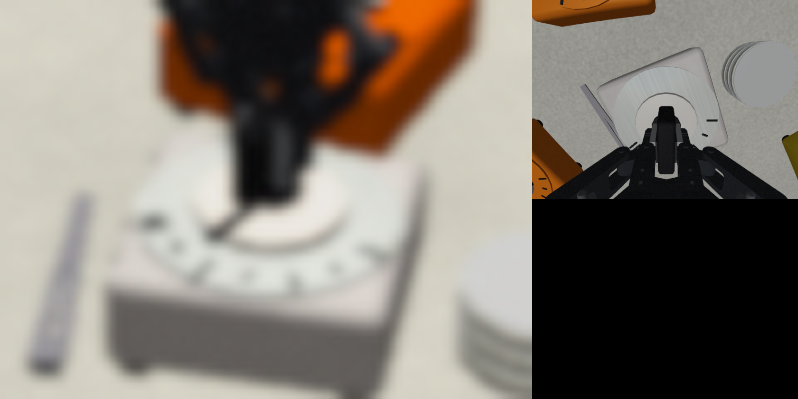

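In the scene crop the pointer tip is at (210,237). It lies just on the top-mark side of the 20 mark (201,272), with the double mark at (150,222). I'll measure it.

Run:
```python
from h import *
g=grab("scene"); k=532/80
w=lambda x,y,z: atz(g,240+(x+.5)/k-.5,180+(y+.5)/k-.5,z)[:2]
M=[(380,257),(295,287),(248,277),(201,273),(178,247),(151,222)]; i=np.array([0,2,3,4,5,6]); r=np.array([58,58,55,58,55,58])/1e3
from scipy.optimize import least_squares
P=np.array([w(*m,.0625) for m in M])
fun=lambda q:(q[:2]+r[:,None]*np.c_[np.cos(q[2]+1.2-.4*i),np.sin(q[2]+1.2-.4*i)]-P).ravel()
s=least_squares(fun,[.57,.058,.1]); print(s.x,(s.fun*1e3).round(1))
for c in (s.x[:2],np.array([.570,.058])):
    t=w(211,237,.074)-c; th=np.arctan2(t[1],t[0]); print(th,np.hypot(*t),"min",(1.2-(th-.105))/.08,(1.2-(th-s.x[2]))/.08)
```

```text
[0.56945804 0.06036805 0.06937013] [ 0.9 -3.9 -1.3 -0.7  2.2  0.7 -2.1  0.6  0.6 -0.1 -0.2  3.4]
-0.4258530557539266 0.046466592623664434 min 21.63566319692408 21.190289789292322
-0.38292630850678633 0.045036289777093036 min 21.09907885633483 20.653705448703068
```

Both estimates put it at about 21.2-21.4. I'll turn back another 0.08 rad, let go and look from above.

Request:
{"op": "play_rows", "data": {"plan": [[0,0,0,-0.04,1],[0,0,0,-0.08,1],[0,0,0,-0.08,1],[0,0,0,-0.08,1]]}}

```text
time: 12.68
tool_pos: [0.5697, 0.0576, 0.0876]
tool_rot: [0.704, 0.067, 0.704, -0.067]
contact_force: [-3.6, 0.0, 5.1]
gripper_width: 0.179
```

```bash
python3 tq.py
```

```text
t 13.175 p [0.5697 0.0575 0.0876] psi 1.381 J [-0.03  0.06  1.85 -0.    1.23 -1.41] F [-3.7  0.   5.1] T [-0.174  0.704 -0.074] w 0.18197934964638168
shift mm [0.6 0.7 1.2] turn -1.322
Tz -0.088 +- 0.011
```

Request:
{"op": "play_rows", "data": {"plan": [[0,0,0,0,-0.2],[0,0,0,0,-0.2],[0,0,0,0,-0.2],[-40,0,0,0,-0.2],[-90,0,0,0,-0.2],[-140,0,0,0,-0.2],[-162,0,0,0,-0.2],[-162,0,0,0,-0.2]]}}

```text
time: 14.18
tool_pos: [0.5706, 0.0577, 0.2507]
tool_rot: [0.705, 0.067, 0.703, -0.067]
contact_force: [-0.9, -0.2, -0.7]
gripper_width: 0.602
```

```bash
python3 -c "
from to import *
rel([.570,.058,.087],0)
f=grab('wrist'); u,v=map(int,pix(f,[.57,.058,.0625])); print(u,v); u0,v0=u-90,v-90; print(u0,v0); save(f,'i.png',(u0,v0,u0+180,v0+180),4)"
```

```text
t 14.175 p [0.5706 0.0577 0.2507] psi 1.382 J [-0.03 -0.08  1.71  0.    1.51 -1.41] F [-0.9 -0.2 -0.7] T [-0.007  0.055 -0.064] w 0.6022061704228291
shift mm [ 1.637e+02  1.000e-01 -1.200e+00] turn 1.382
282 185
192 95
```

View pics/i.png

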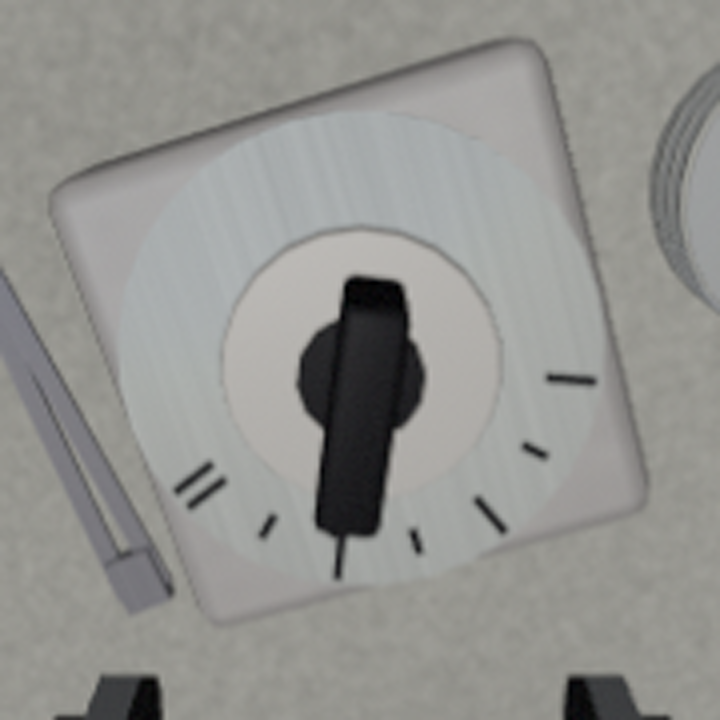

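The bar hides the tip from this side, but it is nearly in line with the 20 mark at (339,560). I'll shift the camera outward along the pointer so the ridge itself is visible.

Request:
{"op": "play_rows", "data": {"plan": [[0,0,50,0,-0.2],[0,0,100,0,-0.2],[0,0,100,0,-0.2],[0,0,100,0,-0.2]]}}

```text
time: 14.72
tool_pos: [0.6667, 0.0391, 0.246]
tool_rot: [0.702, 0.067, 0.706, -0.067]
contact_force: [-0.7, 0.0, 0.1]
gripper_width: 0.601
```

```bash
python3 -c "
from to import *
rel([.570,.058,.087],0)
f=grab('wrist'); u,v=map(int,pix(f,[.61,.045,.0625])); print(u,v); u0,v0=u-60,max(v-60,0); print(u0,v0); save(f,'j.png',(u0,v0,u0+120,v0+100),6)"
```

```text
t 14.725 p [0.6667 0.0391 0.246 ] psi 1.382 J [-0.05  0.15  1.49  0.    1.51 -1.43] F [-0.7  0.   0.1] T [-0.025 -0.014 -0.019] w 0.6006988841427892
shift mm [159.5   0.5 -97.7] turn 1.382
277 135
217 75
```

View pics/j.png

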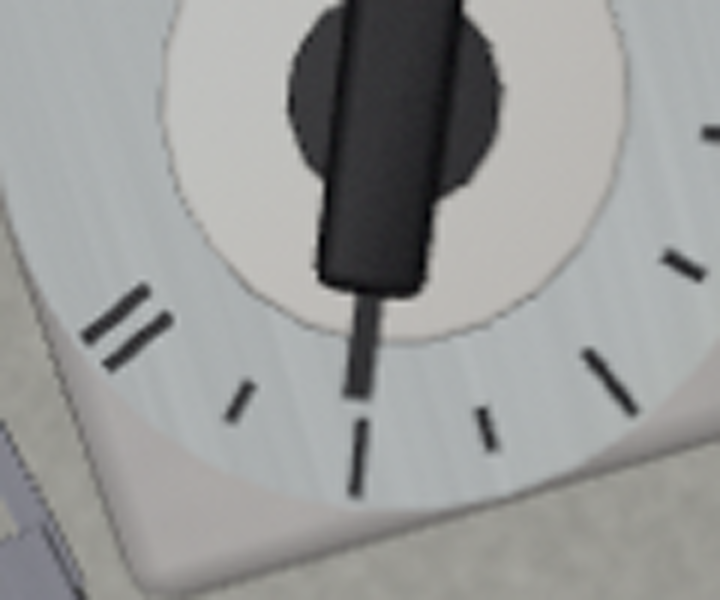

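The pointer ridge runs (369,295)→(357,398) and the 20 mark (362,420)→(355,495), nearly collinear.

Run:
```python
from h import *
from scipy.optimize import least_squares
f=grab("wrist"); w=lambda x,y,z: atz(f,217+(x+.5)/6-.5,75+(y+.5)/6-.5,z)[:2]
i=np.array([2,3,4,5,6]); M=[(610,382),(487,429),(358.5,457),(240,402),(126,327)]; r=np.array([58,55,58,55,58])/1e3
P=np.array([w(*m,.0625) for m in M])
fun=lambda q:(q[:2]+r[:,None]*np.c_[np.cos(q[2]+1.2-.4*i),np.sin(q[2]+1.2-.4*i)]-P).ravel()
s=least_squares(fun,[.57,.058,.1]); print(s.x,(s.fun*1e3).round(1))
an=lambda d:np.arctan2(d[1],d[0])
c=s.x[:2]; t=w(357,397,.076); m=w(358.5,457,.0625); b=w(369,297,.076)
print("radius",np.hypot(*(t-c)),"tip",an(t-c),"mark",an(m-c),"ridge dir",an(t-b),"mark dir",an(w(355,495,.0625)-w(362,420,.0625)))
print("minutes by fit",(1.2-(an(t-c)-s.x[2]))/.08,"by mark",20-(an(t-c)-an(m-c))/.08)
```

```text
[0.5702855  0.05805755 0.10109798] [-0.  -0.2 -0.1 -0.2  0.   0.  -0.1  0.1  0.2  0.3]
radius 0.0464263739196033 tip -0.3258423650337665 mark -0.29958794414617534 ridge dir -0.3155476810545731 mark dir -0.2880118048875451
minutes by fit 20.336754308059383 by mark 20.32818026109489
```

Reads 20.33 min (fit residual 0.3 mm). One small correction: last time the bar led by 0.135 rad at release, so ψ = 1.407 should put the pointer on the mark. I'll go back over and regrip at ψ = 1.25.

Request:
{"op": "play_rows", "data": {"plan": [[0,0,-50,0.06,-0.2],[0,0,-98,0.13,-0.2],[0,0,-98,0.13,-0.2],[40,0,-98,0.13,-0.2],[80,0,-98,0.13,-0.2],[80,0,-98,0.13,-0.2]]}}

```text
time: 15.58
tool_pos: [0.5695, 0.0574, 0.1659]
tool_rot: [0.696, 0.112, 0.7, -0.112]
contact_force: [-0.4, -0.9, -0.6]
gripper_width: 0.599
```

```bash
python3 -c "
from to import *
rel([.570,.058,.0876],1.246)"
```

```text
t 15.575 p [0.5695 0.0574 0.1659] psi 1.252 J [-0.03 -0.02  1.8  -0.    1.37 -1.28] F [-0.4 -0.9 -0.6] T [-0.033 -0.007 -0.006] w 0.598612272499238
shift mm [78.3  0.9  0.8] turn 0.006
```

Request:
{"op": "play_rows", "data": {"plan": [[40,0.5,0.5,0.005,-0.2],[65,0.5,0.5,0.005,-0.2],[78,0.5,0.5,0.005,-0.2],[78,0.5,0.5,0.005,-0.2],[78,0.5,0.5,0.005,1],[78,0.5,0.5,0.005,1],[78,0.5,0.5,0.005,1],[78,0.5,0.5,0.005,1]]}}

```text
time: 16.58
tool_pos: [0.5733, 0.0568, 0.0933]
tool_rot: [0.699, 0.113, 0.697, -0.115]
contact_force: [-2.7, -3.9, 4.6]
gripper_width: 0.174
```

```bash
python3 -c "
from to import *
rel([.570,.058,.0876],1.407)"
```

```text
t 16.575 p [0.5733 0.0568 0.0933] psi 1.247 J [-0.03  0.06  1.84 -0.    1.23 -1.28] F [-2.7 -3.9  4.6] T [-0.676  0.419  0.025] w 0.1743306974554525
shift mm [ 5.7  0.1 -3.5] turn -0.16
```

Request:
{"op": "play_rows", "data": {"plan": [[0,0,0,-0.08,1],[0,0,0,-0.16,1],[0,0,0,-0.16,1],[0,0,0,-0.16,1]]}}

```text
time: 17.08
tool_pos: [0.5734, 0.0573, 0.0933]
tool_rot: [0.706, 0.058, 0.704, -0.058]
contact_force: [-1.8, -1.9, 6.0]
gripper_width: 0.176
```

```bash
python3 tq.py
```

```text
t 17.575 p [0.5734 0.0573 0.0933] psi 1.407 J [-0.03  0.06  1.84 -0.    1.23 -1.44] F [-2.8 -2.6  6.1] T [-0.327  0.296 -0.113] w 0.17771350519383186
shift mm [ 6.3  0.3 -2.5] turn -1.296
Tz -0.091 +- 0.013
```

Request:
{"op": "play_rows", "data": {"plan": [[0,0,0,0,-0.2],[0,0,0,0,-0.2],[0,0,0,0,-0.2],[-40,0,0,0,-0.2],[-90,0,0,0,-0.2],[-140,0,20,0,-0.2],[-155,0,60,0,-0.2],[-155,0,98,0,-0.2]]}}

```text
time: 18.58
tool_pos: [0.6713, 0.0417, 0.2495]
tool_rot: [0.707, 0.058, 0.703, -0.058]
contact_force: [1.4, -0.3, 0.0]
gripper_width: 0.603
```

Request:
{"op": "play_rows", "data": {"plan": [[0,0,0,0,-0.2],[0,0,0,0,-0.2]]}}

```text
time: 18.82
tool_pos: [0.6684, 0.0419, 0.2454]
tool_rot: [0.704, 0.058, 0.705, -0.058]
contact_force: [-1.1, 0.6, -0.1]
gripper_width: 0.597
```

```bash
python3 -c "
from to import *
rel([.570,.058,.087],0)
f=grab('wrist'); u,v=map(int,pix(f,[.61,.045,.0625])); u0,v0=u-60,max(v-60,0); print(u0,v0); save(f,'k.png',(u0,v0,u0+120,v0+100),6)"
```

```text
t 18.825 p [0.6684 0.0419 0.2454] psi 1.407 J [-0.05  0.15  1.49  0.    1.51 -1.46] F [-1.1  0.6 -0.1] T [-0.02  -0.01  -0.008] w 0.5971706633706562
shift mm [158.6  -0.2 -99.4] turn 1.407
215 73
```

View pics/k.png

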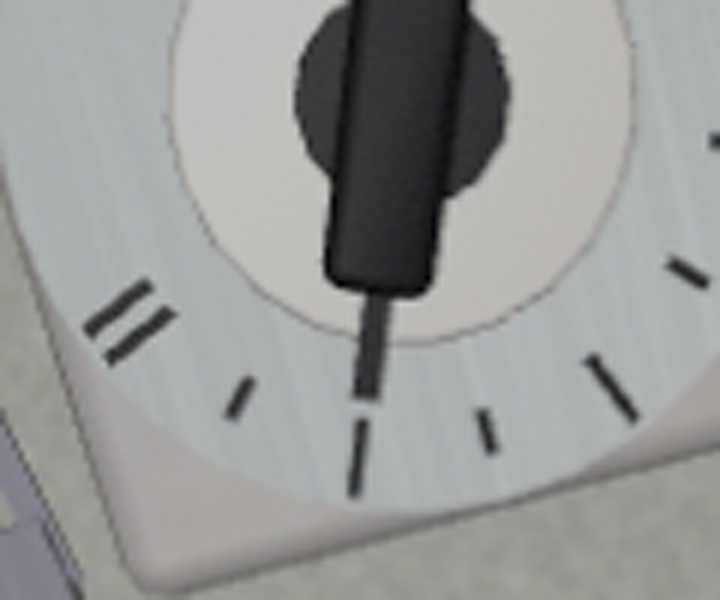

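The pointer tip is at (366,399) and the 20 mark runs (362,420)→(354,495). Same measurement again.

Run:
```python
from h import *
from scipy.optimize import least_squares
f=grab("wrist"); w=lambda x,y,z: atz(f,215+(x+.5)/6-.5,73+(y+.5)/6-.5,z)[:2]
i=np.array([2,3,4,5,6]); M=[(611.5,388),(487.5,431),(358,457),(240,399),(129,321)]; r=np.array([58,55,58,55,58])/1e3
P=np.array([w(*m,.0625) for m in M])
fun=lambda q:(q[:2]+r[:,None]*np.c_[np.cos(q[2]+1.2-.4*i),np.sin(q[2]+1.2-.4*i)]-P).ravel()
s=least_squares(fun,[.57,.058,.1]); print(s.x,(s.fun*1e3).round(1))
an=lambda d:np.arctan2(d[1],d[0])
c=s.x[:2]; t=w(366,399,.076); m=w(358,457,.0625)
print("tip",an(t-c),"mark",an(m-c),"ridge",an(t-w(376.5,297,.076)))
print("minutes by fit",(1.2-(an(t-c)-s.x[2]))/.08,"by mark",20-(an(t-c)-an(m-c))/.08)
```

```text
[0.56961196 0.05801184 0.10236096] [-0.   0.   0.1 -0.1  0.   0.1 -0.2  0.1  0.1 -0. ]
tip -0.29433986190954486 mark -0.2989443730417947 ridge -0.2740156230218065
minutes by fit 19.9587602586843 by mark 19.942443610846876
```

The pointer reads 19.95 min. The arm is clear and nothing else has been touched, so I'm handing in.

```bash
python3 -c "
from h import *
print(manip.job_done())"
```

```text
the job is handed in; nothing more can be done
None
```

The timer is set and handed in. The last close view, with the arm clear, puts the pointer at 19.95 minutes (about 0.005 rad from the 20 mark).

- **End stop:** I wound the white timer clockwise past the top mark. Torque rose from 0.22 to 0.30 N m, with the bar about 0.43 rad ahead of the pointer, under the 0.6 rad forcing limit. The gripper hid the pointer at that moment, so the stop is confirmed by torque and bar angle, which agreed with 32 minutes, and not by sight.
- **Setting:** I turned back and let go, and the pointer read 20.33 minutes. I gripped the bar once more and turned back slightly further, then let go again.
- **Disagreement:** the direction of the pointer ridge, measured over a short length, came out about 0.025 rad (0.3 min) from the 20 mark. I relied on the tip position, where the marks fitted to 0.2 mm.
- **Second grip:** it sat about 4 mm along the bar and 6 mm higher than intended. Forces stayed below about 10 N.
- **Other objects:** nothing else was touched. Robot time was about 19 s of the 58 s allowed.

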